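# Press the glued lid of a gift box in the bench screw press

### The arm

A 7-joint arm with a two-finger parallel gripper is mounted at the origin on a cart in front of the work surface, level with it; the furniture and walls round the work are solid. World frame = base frame: x ahead of the robot, y to its left, z up, the work surface at z = 0. Lengths are in m, angles in degrees, forces in N, time in s.
With the tool pointing down it reaches from about 0.425 to 0.875 m from the base axis. Payload 4.7 kg.
Tool frame: the origin (TCP) lies between the finger pads; the fingertips stand 17 mm ahead of it and the grasp point (between the pads) lies 2 mm behind it; z points along the fingers, y is the line along which they close (so a half turn about z gives the same grasp; the last joint's range is limited). The gripper opens to 87 mm and grips with 3 to 60 N. Pads are 19 mm wide; open, the fingers measure 117 mm over their backs; the gripper's body (75 mm by 190 mm) begins 51 mm behind the grasp point.
Start: joints at [68.703, 18.392, -4.016, 83.108, 1.295, 78.541, -3.26], TCP at [0.245, -0.602, 0.24] pointing down, gripper open.
Joint ranges: [-163.93, 163.93], [-17.29, 119.83], [-79.2, 71.16], [3.27, 140.29], [-89.18, 269.18], [5.43, 117.66], [-154.24, 154.24]. Speed limits (degrees/s): [147.25, 147.25, 180, 180, 180, 180, 180].

### API

Orientations are given as [roll, pitch, yaw] about the fixed x, y, z axes, in that order (R = Rz(yaw) Ry(pitch) Rx(roll)).
In Python, from cell import env, cams gives the robot as it stands.
- The arm moves only by the shell command python3 -m pendant 'ROWS' [FORCE]. ROWS is JSON, a list of rows, each an object of numbers: "tx", "ty", "tz": the shift along the tool's x, y, z each as a share of 0.05 m, from -1 to 1; "spin": the turn about the tool's z as a share of 4 degrees, from -1 to 1; "claw": the closure, from 0 (fully open) to 1 (shut). A call has 1 to 10 rows; each row shifts and turns the commanded pose from where the row before left it, along the tool's axes as they then stand; what a row does not reach is not made up. A row lasts 1/8 s, in which the tool goes at most 62.5 mm and 10.7 degrees, less where a joint would pass 70% of its speed; a pose out of reach is approached as far as the arm can. A call with a number of a shift or a turn outside -1 to 1 is refused whole. A call with a gripper value outside its range is refused whole. The fingers move at their own pace and stop on an object; FORCE is the grip in N (left out, the last holds). Time passes only in rows, so rows that do not move let the fingers close. It gives the time, the measured TCP pose, the force, the opening and the grip force at its end, in the units of the state.
- env.get_obs(): the state, without advancing time (a new reading comes with each control period).
- cams.read_camera(name): name is "scene" or "top"; returns the picture (384x512x3 uint8, red, green, blue); there is no depth.
- cams.camera_info(name): a dict with "fx", "fy", "cx", "cy" (pixels), "rvec" (rotation vector, rad) and "tvec" (3), from world to camera coordinates, as OpenCV has them. Camera axes: x right, y down, z forward; pixel columns grow to the right and rows downward; lengths in m; the calibration is good to about 2 mm. A picture is of the moment at which its call begins. camera_info takes no time and is no camera call.
- env.sign_off(): hands the job in; it is judged then, once.
The state is a dict: "time_s": time; "qpos": joint angles; "joint_velocities": joint speeds; "effort": joint torques, N m; "tool_pos": TCP position; "tool_rot": TCP orientation; "force": force on the tool from outside, world axes, zero at the start; "wrist_torque": the same for the moment, N m; "grip_width": finger opening in m; "grasp_force": force on a finger pad.
Only numpy, scipy, OpenCV 4.12 (cv2) and the standard library are available. Lean on these libraries where they do the work, as an engineer would, in place of code of your own. Each camera call takes 0.05 s, during which the arm holds its last target. There are 200 camera calls.

### The job

The lid of the open gift box has been glued and must set in the screw press, which was left wound down. By its crank knob, wind the handwheel up (anticlockwise, a good full turn) until the platen clears the box's height, shut the box's lid, and then slide the box lengthways between the guide rails until it is fully home against the back stop. Then wind the platen down onto the lid until its springs are about half compressed, never solid, and let go; leave the scissors and the ribbon spool where they are.

Things in the scene. Friction and masses are not known exactly. Their poses are not given: they have to be found in the camera images.
- press: grey steel screw press, fixed to the bench, platen hanging in a two-column frame, handwheel above. Origin on the bench under the screw axis, z up; local +y points out of its open mouth, roughly to the robot's left. Columns 25 mm thick at local x = +/-104 mm carry a bridge along x, 250 x 44 mm, from z = 122 mm up to 166 mm. Wheel, screw and platen rise and sink together
- bay_mouth (a point): on the bench, in the middle of the mouth, at the press's local y = +98 mm. The bay lies between two straight rails 28 mm high, inner faces at local x = +/-76.5 mm, up to here; from here they flare out to +/-100 mm at y = +165 mm. The bench itself is the floor of the bay: no step
- back_stop (a point): on the bench, at the middle of the back stop's face (34 mm high), at the press's local y = -95 mm. The box is home with its inner end here; its origin is then at local y = +24 mm
- press_wheel (a joint): turn of the handwheel, rad, 0 to 10.3; grows anticlockwise seen from above, which winds wheel, screw and platen UP, 28 mm a turn (4.456 mm per rad); clockwise lowers. At 0 the platen's underside is at z = 26 mm, at 10.3 at 72 mm. Starts between 0.35 and 1.35, stays where left (friction 0.12 N m, 2 to 4 N at the knob). At q the knob lies at direction (-sin q, cos q) in the press's x, y
- crank_knob (a point): top of the black upright crank knob on the wheel's rim, 64 mm from the screw axis, at z = 245 mm + 4.456 mm per rad of press_wheel. The knob is 23 mm thick and reaches 56 mm down to the rim (72 mm outer radius); the hub's nut ends 47 mm below this point, so fingers can go right round pushing the knob from behind
- platen_underside (a point): centre of the platen's rubber underside (128 mm in the press's x by 146 mm in its y), on the screw axis; its z is the gap above the bench. The shut box needs 59 mm and a few mm more
- press_platen (a joint): compression of the platen's four springs, m: 0 free, 0.014 solid, 0.007 half. 0.9 N per mm over 5 N of preload and weight. Grows only as the platen is wound down onto something, by as much as the screw goes down
- gift_box: kraft gift box of iced gingerbread, 0.45 kg, loose on the bench left of the press's mouth, 239 x 146 x 59 mm when shut. Origin at the centre of its underside; local x along its length (ends at +/-119 mm), the -x end towards the press, roughly in line with the bay. The lid is hinged on the long edge at local y = -72 mm, z = 56 mm (far from the robot) and shuts towards +y
- gift_box_lid (a joint): opening of the box's lid, rad: 0 shut, 1.85 fully open; starts at 1.45 to 1.75, standing up on the far side of the box. Light (40 g, hinge friction 0.02 N m): pushed over from behind it falls or presses shut
- lid_edge (a point): middle of the outer top face at the lid's free long edge; with the lid open it is the top edge, about 195 mm above the bench. The lid is 230 mm long, 140 mm from hinge to this edge, smooth outside, with a 40 mm skirt round its inside and an open window 190 x 95 mm in its middle (solid border 21 mm wide)
- scissors: red-handled scissors, 199 mm long, lying flat on the right of the bench; not to be moved
- ribbon_spool: the nearer of two spools of red ribbon, about 72 mm across and 32 mm high, behind the press; not to be moved

How it is judged:
By the outcome, as a careful person would: the job done as asked, in the order asked, and still so for the second after the job is handed in, with the robot touching nothing.
It also fails if it takes over 72 s, if anything falls off the work surface, if the arm or the gripper's body presses on something with over 40 N, if the wrist force passes 120 N, or if a joint passes its speed limit or range.

## Working session

There is one attempt and no reset: what is moved stays moved. The work goes in short steps, Python scripts to look and compute and a shell command to move; the robot and the scene stay as the last step left them, time stands still between calls to the robot, and variables do not carry over. Pictures are saved under pics/ and viewed, at most 10 in all, crops included, and the job is handed in when it is done.

```bash
mkdir -p pics; cat > h.py <<'E'
import numpy as np, cv2
from cell import env, cams
from scipy.spatial.transform import Rotation as R
def snap(n,f,crop=None,s=1.5):
    im=cams.read_camera(n)[:,:,::-1].copy()
    cv2.imwrite('pics/raw_'+f,im)
    if crop: im=im[crop[1]:crop[3],crop[0]:crop[2]]
    cv2.imwrite('pics/'+f,cv2.resize(im,None,fx=s,fy=s,interpolation=cv2.INTER_CUBIC))
def cam(n):
    c=cams.camera_info(n);K=np.array([[c['fx'],0,c['cx']],[0,c['fy'],c['cy']],[0,0,1]])
    return K,np.array(c['rvec'],float).ravel(),np.array(c['tvec'],float).ravel()
def atz(n,u,v,z):
    K,r,t=cam(n);M=R.from_rotvec(r).as_matrix();o=-M.T@t
    d=M.T@np.linalg.inv(K)@[u,v,1];return o+d*(z-o[2])/d[2]
def proj(n,P):
    K,r,t=cam(n);return cv2.projectPoints(np.array(P,float).reshape(-1,3),r,t,K,None)[0][:,0]
E
python3 - <<'E'
from h import *
snap('top','t0.png');snap('scene','s0.png')
o=env.get_obs();print(o['tool_pos'],o['tool_rot'],o['force'])
for n in('top','scene'):
    K,r,t=cam(n);M=R.from_rotvec(r).as_matrix();print(n,-M.T@t,M[2])
E
```

```text
[ 0.24434762 -0.60182304  0.23856226] [-1.79901529e+02  8.23200215e-03  2.21054290e+01] [-0.00223723  0.05573109 -0.02895121]
top [-0.15782265 -0.07047974  1.47760301] [ 0.47565234 -0.04500196 -0.87848146]
scene [-0.24643741  0.68927433  0.72746018] [ 0.63919511 -0.62873451 -0.44285723]
```

View pics/t0.png

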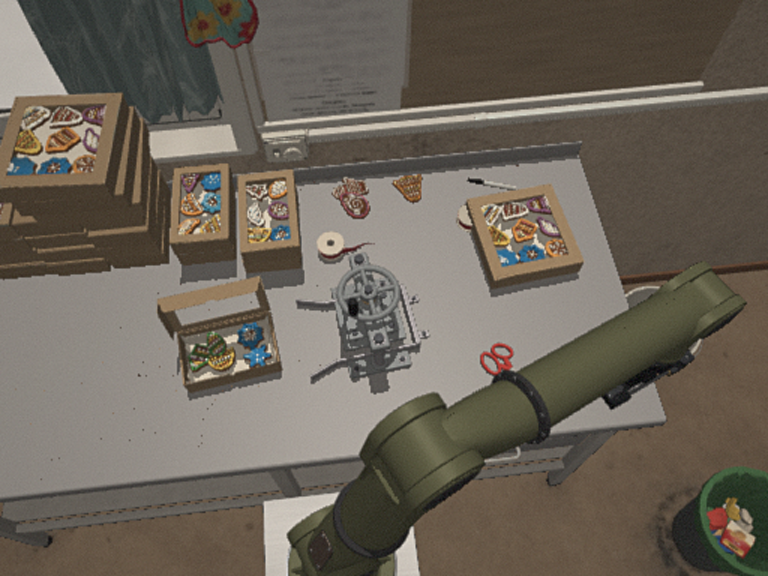

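View pics/s0.png

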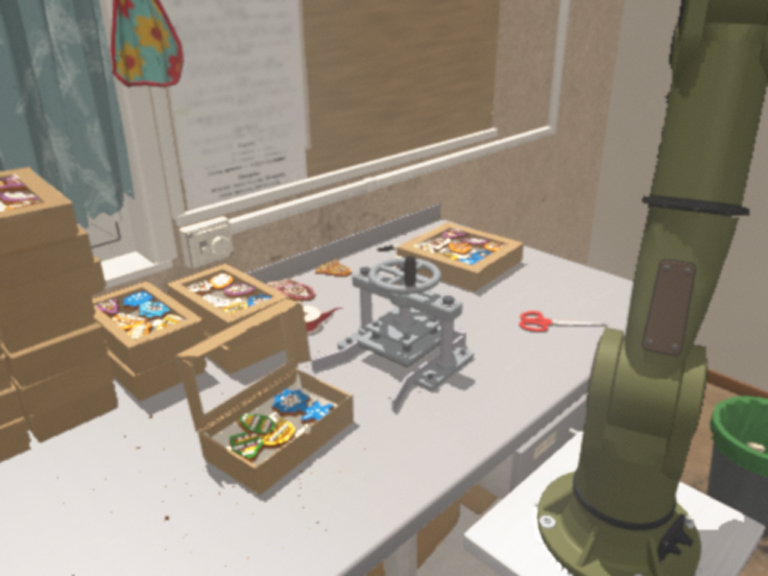

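The top view shows the box at about (225,340) and the press at about (375,310), with the crank knob at about (353,305). In the scene view the lid is standing up. I'll enlarge both.

```bash
python3 - <<'E'
import cv2
for a,b,(x0,y0,x1,y1),s in(('t0','t0c',(97,160,297,265),4),('s0','s0c',(115,165,325,330),3.6)):
    im=cv2.imread(f'pics/raw_{a}.png')[y0:y1,x0:x1];cv2.imwrite(f'pics/{b}.png',cv2.resize(im,None,fx=s,fy=s,interpolation=cv2.INTER_CUBIC))
E
```

```text
(no output)
```

View pics/t0c.png

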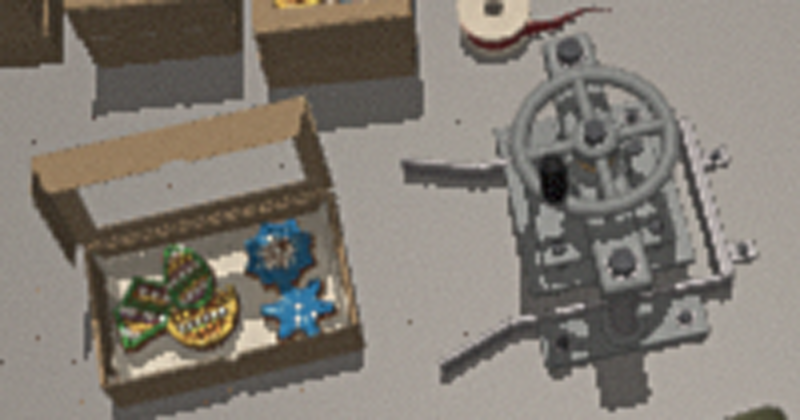

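View pics/s0c.png

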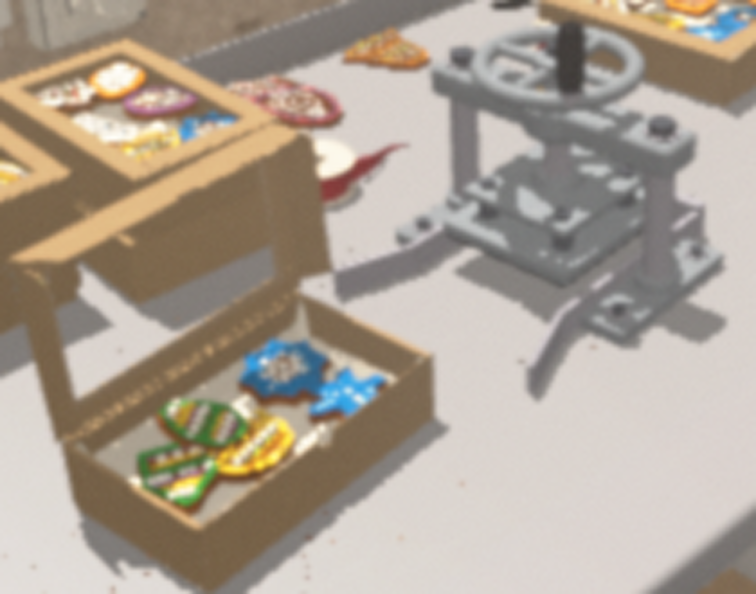

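```bash
cat > fit.py <<'E'
from h import *
from scipy.optimize import least_squares
T=lambda u,v:(97+u/4,160+v/4); S=lambda u,v:(115+u/3.6,165+v/3.6)
def tf(p,L): 
    L=np.array(L,float);M=R.from_euler('z',p[2]).as_matrix();return L@M.T+[p[0],p[1],0]
def press(p):
    q=p[3];k=[-.064*np.sin(q),.064*np.cos(q),.245+.004456*q]
    k2=[k[0],k[1],k[2]-.028]
    b=[[.104,0,.174],[-.104,0,.174],[.100,.165,.026],[-.100,.165,.026],k]
    t=proj('top',tf(p,b))-[T(569,48),T(623,260),T(405,165),T(443,372),T(553,155)]
    s=proj('scene',tf(p,b))-[S(463,52),S(664,125),S(338,277),S(532,377),S(571,25)]
    return np.r_[t,s].ravel()
a=least_squares(press,[.6,0,0,.8],loss='soft_l1');print('press',a.x[:2],np.degrees(a.x[2]),'q',a.x[3],np.round(press(a.x).reshape(-1,2),1).tolist())
def box(p):
    th=p[3];H=.056;c,s=np.cos(th),np.sin(th)
    le=lambda x:[x,-.072+.14*c,.056+.14*s]
    b=[[.119,-.073,H],[.119,.073,H],[-.119,.073,H],[-.119,-.073,H],[.119,.073,0],[-.119,.073,0],le(.115),le(-.115)]
    t=proj('top',tf(p,b))-[T(88,250),T(108,385),T(360,335),T(335,193),T(112,405),T(362,355),T(32,162),T(303,98)]
    s_=proj('scene',tf(p,b))-[S(68,438),S(207,530),S(433,357),S(300,292),S(210,590),S(437,418),S(15,260),S(290,127)]
    return np.r_[t,s_].ravel()
b=least_squares(box,[.6,.4,1.57,1.6],loss='soft_l1');print('box',b.x[:2],np.degrees(b.x[2]),'lid',b.x[3],np.round(box(b.x).reshape(-1,2),1).tolist())
print('knob',tf(a.x,[[-.064*np.sin(a.x[3]),.064*np.cos(a.x[3]),.245+.004456*a.x[3]]]))
print('home',tf(a.x,[[0,.024,0]]),'mouth',tf(a.x,[[0,.098,0]]), 'box in press',(tf([0,0,-a.x[2]],[[b.x[0]-a.x[0],b.x[1]-a.x[1],0]])))
E
python3 fit.py
```

```text
press [ 0.53319077 -0.11735346] 6.714653227170902 q 0.7746350973711552 [[-0.8, -0.6], [-0.5, -0.5], [-1.4, 0.6], [-1.2, -2.0], [-1.6, 2.5], [0.5, -2.4], [1.0, -3.5], [1.1, -0.5], [0.3, -2.7], [0.3, 0.1]]
box [0.49937654 0.22023886] 97.37365315093915 lid 1.6365275066221452 [[-3.1, -2.0], [-4.0, 1.8], [1.6, -1.5], [0.8, -2.3], [-0.7, 2.3], [3.1, -0.6], [0.0, -0.3], [1.1, 0.8], [-4.2, 1.3], [-2.3, 2.0], [4.6, -1.4], [1.9, -2.4], [-0.6, 4.0], [4.1, -1.2], [0.9, 0.0], [-2.2, -0.8]]
knob [[ 0.48338463 -0.07716206  0.24845177]]
home [[ 0.53038458 -0.09351808  0.        ]] mouth [[ 0.52173215 -0.02002566  0.        ]] box in press [[0.00589059 0.33923042 0.        ]]
```

```bash
cat > plan.py <<'E'
from h import *
P=np.array([.5332,-.1174]);YAW=6.7
def pw(x,y):  # press local -> world
    c,s=np.cos(np.radians(YAW)),np.sin(np.radians(YAW));return P+[c*x-s*y,s*x+c*y]
def pl(w):
    c,s=np.cos(np.radians(YAW)),np.sin(np.radians(YAW));d=np.array(w[:2])-P;return np.array([c*d[0]+s*d[1],-s*d[0]+c*d[1]])
def rows(p0,yaw0,wps):
    """wps: list of (x,y,z,yaw) commanded after each row"""
    p=np.array(p0,float);y=yaw0;out=[]
    for w in wps:
        d=np.array(w[:3])-p;a=np.radians(y);tx=d@[np.cos(a),np.sin(a),0];ty=d@[np.sin(a),-np.cos(a),0]
        out.append([round(float(v),2) for v in (tx/.05,ty/.05,-d[2]/.05,-(w[3]-y)/4)])
        p=np.array(w[:3]);y=w[3]
    return out
E
python3 - <<'E'
from plan import *
o=env.get_obs();p0=o['tool_pos'];y0=o['tool_rot'][2]
a=np.radians(105);t=P+.064*np.array([np.cos(a),np.sin(a)])
n=19
w=[tuple(p0[:2]+(t-p0[:2])*(i+1)/n)+(p0[2]+min(.1,.02*(i+1)),y0+(96.7-y0)*(i+1)/n) for i in range(n)]
for r in rows(p0,y0,w):print(r)
print(t, atz('top',97+258/4,160+118/4,0))
E
python3 -c "
from h import *
print(env.get_obs()['time_s'])"
```

```text
[0.48, -0.42, -0.4, -0.98]
[0.51, -0.39, -0.4, -0.98]
[0.54, -0.36, -0.4, -0.98]
[0.56, -0.32, -0.4, -0.98]
[0.58, -0.28, -0.4, -0.98]
[0.6, -0.24, -0.0, -0.98]
[0.61, -0.2, -0.0, -0.98]
[0.62, -0.15, -0.0, -0.98]
[0.63, -0.11, -0.0, -0.98]
[0.64, -0.07, -0.0, -0.98]
[0.64, -0.02, -0.0, -0.98]
[0.64, 0.02, -0.0, -0.98]
[0.64, 0.06, -0.0, -0.98]
[0.63, 0.11, -0.0, -0.98]
[0.62, 0.15, -0.0, -0.98]
[0.61, 0.19, -0.0, -0.98]
[0.6, 0.23, -0.0, -0.98]
[0.58, 0.28, -0.0, -0.98]
[0.56, 0.31, -0.0, -0.98]
[ 0.51663558 -0.05558075] [0.69664514 0.19296881 0.        ]
0.1
```

```bash
python3 -m pendant '[{"tx":0.48,"ty":-0.42,"tz":-0.4,"spin":-0.98,"claw":1},{"tx":0.51,"ty":-0.39,"tz":-0.4,"spin":-0.98,"claw":1},{"tx":0.54,"ty":-0.36,"tz":-0.4,"spin":-0.98,"claw":1},{"tx":0.56,"ty":-0.32,"tz":-0.4,"spin":-0.98,"claw":1},{"tx":0.58,"ty":-0.28,"tz":-0.4,"spin":-0.98,"claw":1},{"tx":0.6,"ty":-0.24,"spin":-0.98,"claw":1},{"tx":0.61,"ty":-0.2,"spin":-0.98,"claw":1},{"tx":0.62,"ty":-0.15,"spin":-0.98,"claw":1},{"tx":0.63,"ty":-0.11,"spin":-0.98,"claw":1},{"tx":0.64,"ty":-0.07,"spin":-0.98,"claw":1}]' && python3 -m pendant '[{"tx":0.64,"ty":-0.02,"spin":-0.98,"claw":1},{"tx":0.64,"ty":0.02,"spin":-0.98,"claw":1},{"tx":0.64,"ty":0.06,"spin":-0.98,"claw":1},{"tx":0.63,"ty":0.11,"spin":-0.98,"claw":1},{"tx":0.62,"ty":0.15,"spin":-0.98,"claw":1},{"tx":0.61,"ty":0.19,"spin":-0.98,"claw":1},{"tx":0.6,"ty":0.23,"spin":-0.98,"claw":1},{"tx":0.58,"ty":0.28,"spin":-0.98,"claw":1},{"tx":0.56,"ty":0.31,"spin":-0.98,"claw":1},{"claw":1}]'
```

```text
invalid input at $[5]: expected keys tx, ty, tz, spin, claw
```

```bash
python3 -m pendant '[{"tx":0.48,"ty":-0.42,"tz":-0.4,"spin":-0.98,"claw":1},{"tx":0.51,"ty":-0.39,"tz":-0.4,"spin":-0.98,"claw":1},{"tx":0.54,"ty":-0.36,"tz":-0.4,"spin":-0.98,"claw":1},{"tx":0.56,"ty":-0.32,"tz":-0.4,"spin":-0.98,"claw":1},{"tx":0.58,"ty":-0.28,"tz":-0.4,"spin":-0.98,"claw":1},{"tx":0.6,"ty":-0.24,"tz":0,"spin":-0.98,"claw":1},{"tx":0.61,"ty":-0.2,"tz":0,"spin":-0.98,"claw":1},{"tx":0.62,"ty":-0.15,"tz":0,"spin":-0.98,"claw":1},{"tx":0.63,"ty":-0.11,"tz":0,"spin":-0.98,"claw":1},{"tx":0.64,"ty":-0.07,"tz":0,"spin":-0.98,"claw":1}]' && python3 -m pendant '[{"tx":0.64,"ty":-0.02,"tz":0,"spin":-0.98,"claw":1},{"tx":0.64,"ty":0.02,"tz":0,"spin":-0.98,"claw":1},{"tx":0.64,"ty":0.06,"tz":0,"spin":-0.98,"claw":1},{"tx":0.63,"ty":0.11,"tz":0,"spin":-0.98,"claw":1},{"tx":0.62,"ty":0.15,"tz":0,"spin":-0.98,"claw":1},{"tx":0.61,"ty":0.19,"tz":0,"spin":-0.98,"claw":1},{"tx":0.6,"ty":0.23,"tz":0,"spin":-0.98,"claw":1},{"tx":0.58,"ty":0.28,"tz":0,"spin":-0.98,"claw":1},{"tx":0.56,"ty":0.31,"tz":0,"spin":-0.98,"claw":1},{"tx":0,"ty":0,"tz":0,"spin":0,"claw":1}]'
```

```text
time_s: 1.35
tool_pos: [0.3888, -0.3126, 0.3393]
tool_rot: [-180.0, -0.0, 61.6]
force: [0.6, -0.3, 0.1]
grip_width: 0.0018
grasp_force: 0.0
time_s: 2.6
tool_pos: [0.518, -0.0527, 0.3395]
tool_rot: [180.0, -0.1, 97.0]
force: [-0.4, 0.2, -0.5]
grip_width: 0.0006
grasp_force: 0.0
```

```bash
python3 -m pendant '[{"tx":0,"ty":0,"tz":0.75,"spin":0,"claw":1},{"tx":0,"ty":0,"tz":0.75,"spin":0,"claw":1},{"tx":0,"ty":0,"tz":0.75,"spin":0,"claw":1},{"tx":0,"ty":0,"tz":0,"spin":0,"claw":1}]'; python3 - <<'E'
from plan import *
snap('scene','s1.png',(150,120,350,270),4)
o=env.get_obs();l=pl(o['tool_pos']);print(l,o['tool_pos'])
f0=8;st=20
pos=lambda f:64*np.array([np.cos(np.radians(f)),-np.sin(np.radians(f))])
print('corr',(pos(8)-[l[1]*1000,l[0]*1000])/50)
for i in range(18):
    f=f0+st*i;print(f+st,np.round((pos(f+st)-pos(f))/50,2))
E
```

```text
time_s: 3.1
tool_pos: [0.5149, -0.0573, 0.2244]
tool_rot: [-179.7, -0.1, 96.6]
force: [0.5, 0.3, -0.0]
grip_width: 0.0002
grasp_force: 0.0
[-0.00967405  0.06174561] [ 0.51638811 -0.05720475  0.22664163]
corr [0.03263098 0.01533947]
28 [-0.14 -0.42]
48 [-0.27 -0.35]
68 [-0.38 -0.24]
88 [-0.43 -0.09]
108 [-0.44  0.06]
128 [-0.39  0.21]
148 [-0.3   0.33]
168 [-0.17  0.41]
188 [-0.02  0.44]
208 [0.14 0.42]
228 [0.27 0.35]
248 [0.38 0.24]
268 [0.43 0.09]
288 [ 0.44 -0.06]
308 [ 0.39 -0.21]
328 [ 0.3  -0.33]
348 [ 0.17 -0.41]
368 [ 0.02 -0.44]
```

View pics/s1.png

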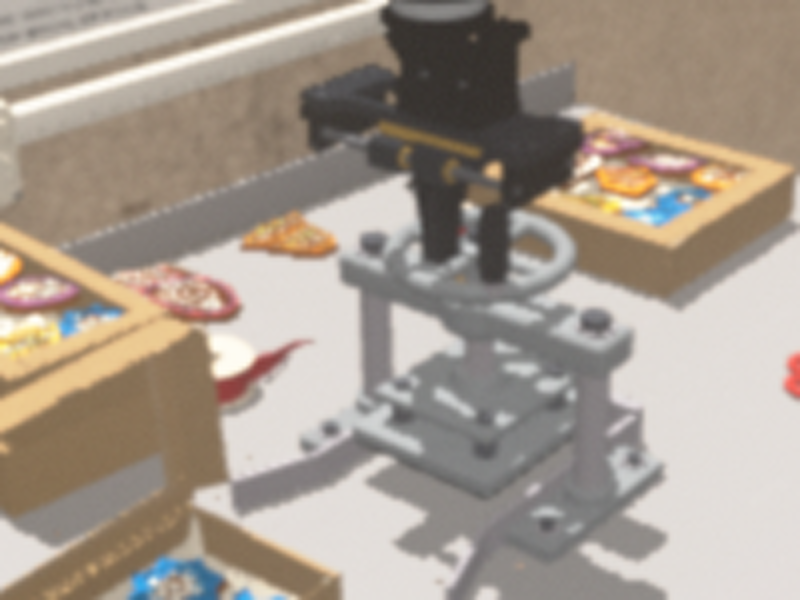

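The closed fingers, at about (437,235), sit behind the knob at about (493,243). I'll start pushing.

```bash
python3 -m pendant '[{"tx":-0.11,"ty":-0.40,"tz":-0.02,"spin":0,"claw":1},{"tx":-0.27,"ty":-0.35,"tz":-0.03,"spin":0,"claw":1},{"tx":-0.38,"ty":-0.24,"tz":-0.03,"spin":0,"claw":1},{"tx":-0.43,"ty":-0.09,"tz":-0.03,"spin":0,"claw":1}]'; python3 - <<'E'
from plan import *
o=env.get_obs();print(pl(o['tool_pos']),o['tool_pos'],o['force'],o['tool_rot'])
E
```

```text
time_s: 3.65
tool_pos: [0.4722, -0.1212, 0.2356]
tool_rot: [179.6, 0.0, 96.7]
force: [5.6, 4.0, -0.7]
grip_width: 0.0006
grasp_force: 2.7
[-0.06098746  0.00332693] [ 0.47224089 -0.12121124  0.23563473] [ 5.61664707  3.99422237 -0.67437682] [1.79629998e+02 3.93307914e-02 9.66725487e+01]
```

```bash
python3 -m pendant '[{"tx":-0.44,"ty":0.06,"tz":-0.03,"spin":0,"claw":1},{"tx":-0.39,"ty":0.21,"tz":-0.03,"spin":0,"claw":1},{"tx":-0.30,"ty":0.33,"tz":-0.03,"spin":0,"claw":1},{"tx":-0.17,"ty":0.41,"tz":-0.03,"spin":0,"claw":1},{"tx":-0.02,"ty":0.44,"tz":-0.03,"spin":0,"claw":1},{"tx":0.14,"ty":0.42,"tz":-0.03,"spin":0,"claw":1}]'; python3 - <<'E'
from plan import *
o=env.get_obs();print(pl(o['tool_pos']),o['tool_pos'],o['force'],o['tool_rot'])
snap('scene','s2.png',(150,120,350,270),4)
E
```

```text
time_s: 4.4
tool_pos: [0.5686, -0.1697, 0.2431]
tool_rot: [-179.7, -0.1, 96.5]
force: [-14.7, 7.9, 5.6]
grip_width: 0.0006
grasp_force: 7.0
[ 0.02906103 -0.05610212] [ 0.56860804 -0.1697284   0.24305687] [-14.69681159   7.8752527    5.61191983] [-1.79735511e+02 -1.23644711e-01  9.65122812e+01]
```

View pics/s2.png

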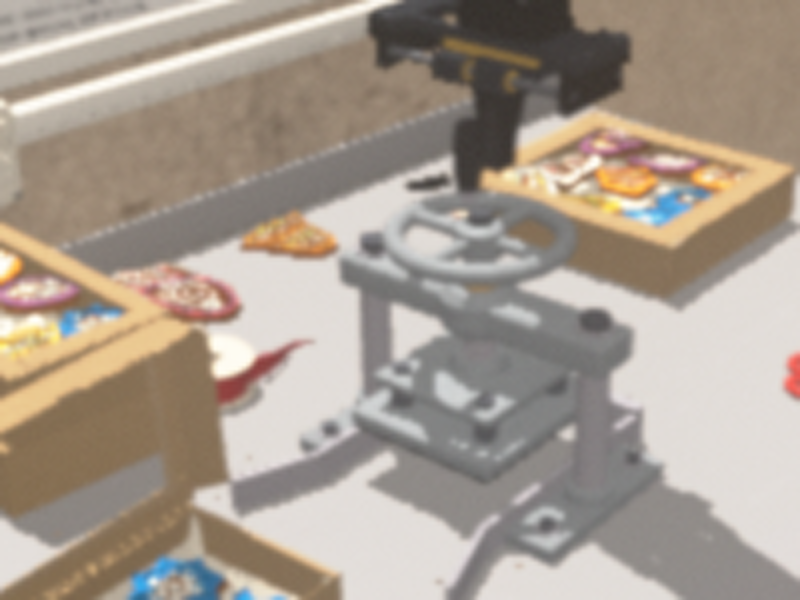

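```bash
python3 -m pendant '[{"tx":0.27,"ty":0.35,"tz":-0.03,"spin":0,"claw":1},{"tx":0.38,"ty":0.24,"tz":-0.03,"spin":0,"claw":1},{"tx":0.43,"ty":0.09,"tz":-0.03,"spin":0,"claw":1},{"tx":0.44,"ty":-0.06,"tz":-0.03,"spin":0,"claw":1},{"tx":0.39,"ty":-0.21,"tz":-0.03,"spin":0,"claw":1},{"tx":0.30,"ty":-0.33,"tz":-0.03,"spin":0,"claw":1},{"tx":0.17,"ty":-0.41,"tz":-0.03,"spin":0,"claw":1}]'; python3 - <<'E'
from plan import *
o=env.get_obs();print(pl(o['tool_pos']),o['tool_pos'],o['force'],o['tool_rot'])
E
```

```text
time_s: 5.32
tool_pos: [0.5409, -0.0519, 0.2539]
tool_rot: [179.7, 0.1, 96.7]
force: [3.0, -1.2, 1.1]
grip_width: 0.0005
grasp_force: 1.6
[0.01526333 0.06410831] [ 0.54087952 -0.05194873  0.2538883 ] [ 2.95846737 -1.17064941  1.08135565] [1.79685606e+02 5.23324685e-02 9.66872530e+01]
```

```bash
python3 -m pendant '[{"tx":0.02,"ty":-0.44,"tz":-0.03,"spin":0,"claw":1},{"tx":-0.14,"ty":-0.42,"tz":-0.03,"spin":0,"claw":1},{"tx":-0.27,"ty":-0.35,"tz":-0.03,"spin":0,"claw":1},{"tx":-0.38,"ty":-0.24,"tz":-0.03,"spin":0,"claw":1},{"tx":-0.43,"ty":-0.09,"tz":-0.03,"spin":0,"claw":1},{"tx":-0.44,"ty":0.06,"tz":-0.03,"spin":0,"claw":1},{"tx":-0.39,"ty":0.21,"tz":-0.03,"spin":0,"claw":1},{"tx":-0.30,"ty":0.33,"tz":-0.03,"spin":0,"claw":1},{"tx":-0.11,"ty":0.24,"tz":-0.03,"spin":0,"claw":1},{"tx":0,"ty":0,"tz":0,"spin":0,"claw":1}]'; python3 - <<'E'
from plan import *
o=env.get_obs();print(pl(o['tool_pos']),o['tool_pos'],o['force'],o['tool_rot'])
E
```

```text
time_s: 6.58
tool_pos: [0.5199, -0.1785, 0.2657]
tool_rot: [179.9, -0.0, 96.6]
force: [-0.4, 0.9, -0.0]
grip_width: 0.0
grasp_force: 0.0
[-0.02037632 -0.05917208] [ 0.51986648 -0.17854529  0.2656973 ] [-0.40762493  0.91314762 -0.00770009] [ 1.79939810e+02 -8.51857730e-03  9.66245454e+01]
```

```bash
cat > lid.py <<'E'
from plan import *
B=np.array([.4994,.2202]);by=97.4
def bw(x,y):
    a=np.radians(by);return B+[np.cos(a)*x-np.sin(a)*y,np.sin(a)*x+np.cos(a)*y]
def lidtcp(th,r=.128,h=.015,dz=0):
    t=np.radians(th);u=r*np.cos(t);return bw(0,-.072+u-h).tolist()+[.056+r*np.sin(t)+.017+dz]
E
python3 - <<'E'
from lid import *
o=env.get_obs();p=o['tool_pos'];y=o['tool_rot'][2];print(o['time_s'],y)
t=bw(0,-.111)
w=[(p[0],p[1],p[2]+.04,y),(p[0],p[1],p[2]+.08,y)]
q=np.array(w[-1][:2])
w+=[tuple(q+(t-q)*(i+1)/10)+(w[1][2],y) for i in range(10)]
w+=[(*t,z,y) for z in(.29,.235,.182)]
for r in rows(p,y,w):print(r)
print('arc')
for r in rows([*t,.182],y,[(*lidtcp(a),y) for a in (92,80,70,60,50,40,30,20,10,3,0)]):print(r)
E
```

```text
6.575 96.62454541849718
[0.0, 0.0, -0.8, -0.0]
[0.0, 0.0, -0.8, -0.0]
[0.8, 0.27, -0.0, -0.0]
[0.8, 0.27, -0.0, -0.0]
[0.8, 0.27, -0.0, -0.0]
[0.8, 0.27, -0.0, -0.0]
[0.8, 0.27, -0.0, -0.0]
[0.8, 0.27, -0.0, -0.0]
[0.8, 0.27, -0.0, -0.0]
[0.8, 0.27, -0.0, -0.0]
[0.8, 0.27, -0.0, -0.0]
[0.8, 0.27, -0.0, -0.0]
[0.0, 0.0, 1.11, -0.0]
[0.0, 0.0, 1.1, -0.0]
[0.0, 0.0, 1.06, -0.0]
arc
[-0.01, -0.39, -0.38, -0.0]
[-0.01, -0.53, 0.04, -0.0]
[-0.01, -0.43, 0.12, -0.0]
[-0.01, -0.4, 0.19, -0.0]
[-0.0, -0.37, 0.26, -0.0]
[-0.0, -0.32, 0.32, -0.0]
[-0.0, -0.26, 0.37, -0.0]
[-0.0, -0.19, 0.4, -0.0]
[-0.0, -0.12, 0.43, -0.0]
[-0.0, -0.04, 0.31, -0.0]
[-0.0, -0.0, 0.13, -0.0]
```

```bash
python3 -m pendant '[{"tx":0,"ty":0,"tz":-0.8,"spin":0,"claw":1},{"tx":0,"ty":0,"tz":-0.8,"spin":0,"claw":1},{"tx":0.8,"ty":0.27,"tz":0,"spin":0,"claw":1},{"tx":0.8,"ty":0.27,"tz":0,"spin":0,"claw":1},{"tx":0.8,"ty":0.27,"tz":0,"spin":0,"claw":1},{"tx":0.8,"ty":0.27,"tz":0,"spin":0,"claw":1},{"tx":0.8,"ty":0.27,"tz":0,"spin":0,"claw":1},{"tx":0.8,"ty":0.27,"tz":0,"spin":0,"claw":1},{"tx":0.8,"ty":0.27,"tz":0,"spin":0,"claw":1},{"tx":0.8,"ty":0.27,"tz":0,"spin":0,"claw":1}]';python3 -m pendant '[{"tx":0.8,"ty":0.27,"tz":0,"spin":0,"claw":1},{"tx":0.8,"ty":0.27,"tz":0,"spin":0,"claw":1},{"tx":0,"ty":0,"tz":0.8,"spin":0,"claw":1},{"tx":0,"ty":0,"tz":0.8,"spin":0,"claw":1},{"tx":0,"ty":0,"tz":0.8,"spin":0,"claw":1},{"tx":0,"ty":0,"tz":0.85,"spin":0,"claw":1},{"tx":0,"ty":0,"tz":0,"spin":0,"claw":1}]'; python3 - <<'E'
from plan import *
snap('scene','s3.png',(90,90,350,330),2.5)
o=env.get_obs();print(o['tool_pos'],o['force'])
E
```

```text
time_s: 7.82
tool_pos: [0.5894, 0.1531, 0.3461]
tool_rot: [179.9, 0.0, 96.6]
force: [0.7, 1.0, -0.2]
grip_width: 0.0002
grasp_force: 0.0
time_s: 8.7
tool_pos: [0.6049, 0.2329, 0.1799]
tool_rot: [-179.7, 0.1, 96.6]
force: [-0.5, -0.5, 0.8]
grip_width: 0.0005
grasp_force: 0.0
[0.60642864 0.2338108  0.18271819] [-0.09564271  0.61642112  0.52184415]
```

View pics/s3.png

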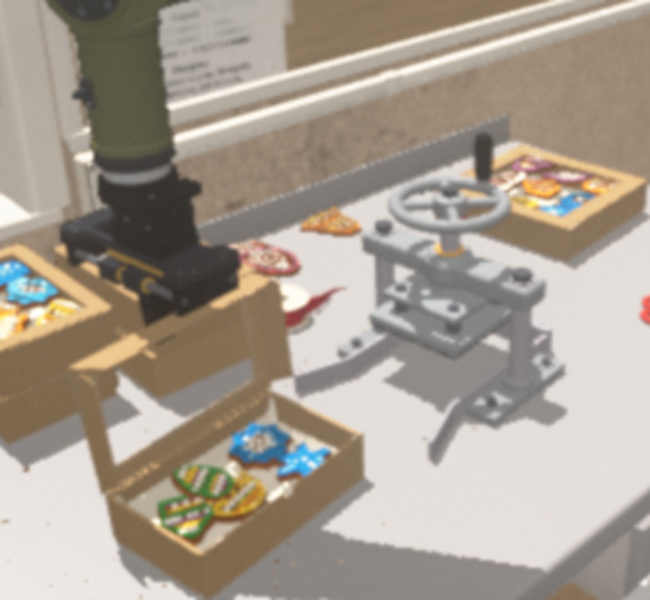

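The wheel is up, with the knob at about (484,140), and the fingers are behind the lid at about (165,300). Now I'll shut the lid.

```bash
python3 -m pendant '[{"tx":0,"ty":-0.35,"tz":-0.2,"spin":0,"claw":1},{"tx":0,"ty":-0.53,"tz":-0.1,"spin":0,"claw":1},{"tx":0,"ty":-0.43,"tz":0.1,"spin":0,"claw":1},{"tx":0,"ty":-0.4,"tz":0.19,"spin":0,"claw":1},{"tx":0,"ty":-0.37,"tz":0.26,"spin":0,"claw":1},{"tx":0,"ty":-0.32,"tz":0.32,"spin":0,"claw":1},{"tx":0,"ty":-0.26,"tz":0.37,"spin":0,"claw":1},{"tx":0,"ty":-0.19,"tz":0.4,"spin":0,"claw":1},{"tx":0,"ty":-0.12,"tz":0.4,"spin":0,"claw":1},{"tx":0,"ty":-0.04,"tz":0.3,"spin":0,"claw":1}]';python3 - <<'E'
from lid import *
from scipy.optimize import least_squares
o=env.get_obs();print(o['tool_pos'],o['force'],lidtcp(0))
c=lambda q:tf
f=lambda q:(proj('scene',[*pw(-.064*np.sin(q[0]),.064*np.cos(q[0])),.245+.004456*q[0]])-[[283.6,144.8]]).ravel()
r=least_squares(f,[9.4]);print('q',r.x,r.fun)
E
```

```text
time_s: 10.0
tool_pos: [0.4591, 0.2177, 0.0828]
tool_rot: [179.7, -0.0, 96.6]
force: [0.6, 0.6, 0.3]
grip_width: 0.0004
grasp_force: 0.2
[0.45906969 0.21773797 0.08280367] [0.64575155 0.61206277 0.2639963 ] [0.4587414823422933, 0.21491938054031992, np.float64(0.07300000000000001)]
q [9.4492595] [ 0.32627639 -0.98340256]
```

```bash
python3 -m pendant '[{"tx":0,"ty":0,"tz":0.1,"spin":0,"claw":1},{"tx":0,"ty":0,"tz":0.08,"spin":0,"claw":1}]'; python3 -m pendant '[{"tx":0,"ty":0,"tz":0.08,"spin":0,"claw":1},{"tx":0,"ty":0,"tz":0,"spin":0,"claw":1}]'
```

```text
time_s: 10.25
tool_pos: [0.4583, 0.2171, 0.0726]
tool_rot: [179.9, -0.0, 96.6]
force: [0.1, 0.1, -0.4]
grip_width: 0.0
grasp_force: 0.0
time_s: 10.5
tool_pos: [0.4579, 0.2168, 0.0681]
tool_rot: [180.0, -0.0, 96.6]
force: [0.3, -0.1, 0.1]
grip_width: 0.0007
grasp_force: 0.2
```

```bash
python3 - <<'E'
from plan import *
snap('scene','s4.png',(90,90,350,330),2.5)
E
```

```text
(no output)
```

View pics/s4.png

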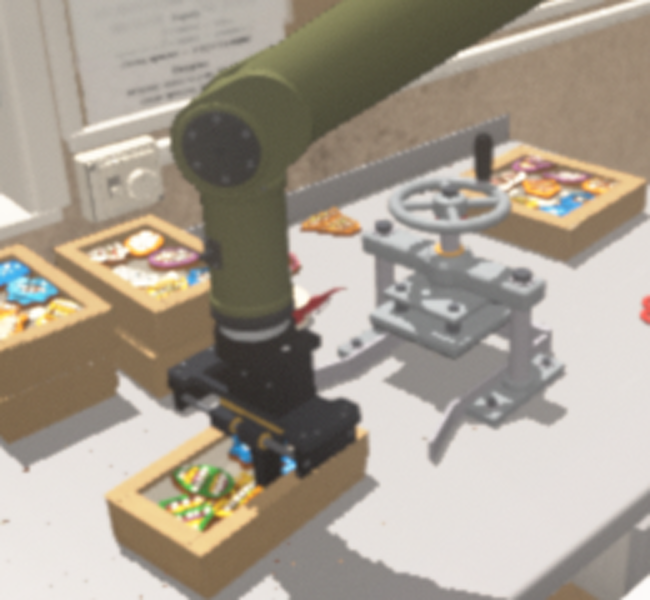

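The lid is down and the fingertips are in the window at about (268,478). I'll move onto the solid border and press.

```bash
python3 -m pendant '[{"tx":0,"ty":0,"tz":-0.5,"spin":0,"claw":1},{"tx":0,"ty":-0.4,"tz":0,"spin":0,"claw":1},{"tx":0,"ty":0,"tz":0.2,"spin":0,"claw":1},{"tx":0,"ty":0,"tz":0.12,"spin":0,"claw":1},{"tx":0,"ty":0,"tz":0,"spin":0,"claw":1}]'; python3 -m pendant '[{"tx":0,"ty":0,"tz":0.06,"spin":0,"claw":1},{"tx":0,"ty":0,"tz":0.06,"spin":0,"claw":1},{"tx":0,"ty":0,"tz":0,"spin":0,"claw":1}]'
```

```text
time_s: 11.18
tool_pos: [0.438, 0.2143, 0.0764]
tool_rot: [-179.9, -0.0, 96.6]
force: [-0.4, 0.1, -0.1]
grip_width: 0.0004
grasp_force: 0.0
time_s: 11.55
tool_pos: [0.4382, 0.2146, 0.0753]
tool_rot: [-179.9, 0.2, 96.6]
force: [-15.4, -7.8, 44.0]
grip_width: 0.0011
grasp_force: 21.8
```

```bash
python3 -m pendant '[{"tx":0,"ty":0,"tz":-0.5,"spin":0,"claw":0},{"tx":0,"ty":0,"tz":-0.5,"spin":0,"claw":0}]'; python3 - <<'E'
from lid import *
snap('top','t5.png',(97,160,297,265),4)
o=env.get_obs();p=o['tool_pos'];y=o['tool_rot'][2];print(p,y,o['force'])
t=bw(.165,0)
w=[tuple(p[:2]+(t-p[:2])*(i+1)/5)+(p[2],y) for i in range(5)]+[(*t,.085,y),(*t,.05,y)]
for r in rows(p,y,w):print(r)
print(pl(t),np.round(proj('top',[[*bw(a,b),.059] for a,b in((.119,-.073),(.119,.073),(-.119,.073),(-.119,-.073))])*4-[388,640]))
E
```

```text
time_s: 11.8
tool_pos: [0.4379, 0.2145, 0.1212]
tool_rot: [-180.0, -0.0, 96.6]
force: [-0.0, 0.2, -0.1]
grip_width: 0.0135
grasp_force: 0.0
[0.43974501 0.21556444 0.12433408] 96.59896018690222 [1.37666337 1.93329841 1.86338051]
[0.65, 0.23, -0.0, -0.0]
[0.65, 0.23, -0.0, -0.0]
[0.65, 0.23, -0.0, -0.0]
[0.65, 0.23, -0.0, -0.0]
[0.65, 0.23, -0.0, -0.0]
[0.0, 0.0, 0.79, -0.0]
[0.0, 0.0, 0.7, -0.0]
[0.00380307 0.50422557] [[ 75. 241.]
 [ 91. 391.]
 [366. 328.]
 [338. 182.]]
```

View pics/t5.png

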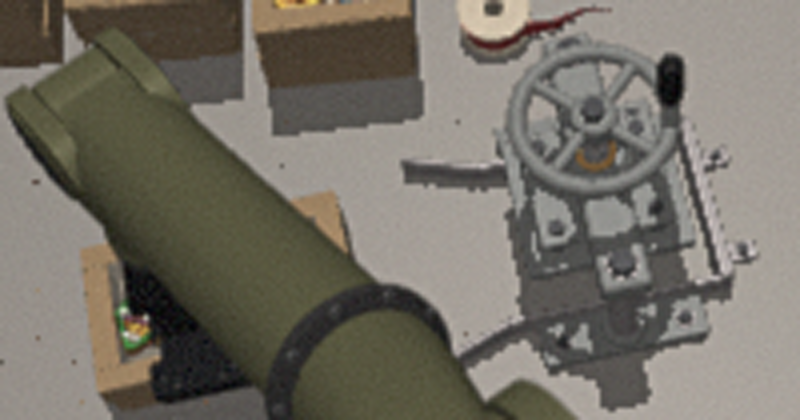

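```bash
python3 -m pendant '[{"tx":0.65,"ty":0.2,"tz":0,"spin":0,"claw":0},{"tx":0.65,"ty":0.22,"tz":0,"spin":0,"claw":0},{"tx":0.65,"ty":0.22,"tz":0,"spin":0,"claw":0},{"tx":0.65,"ty":0.22,"tz":0,"spin":0,"claw":0},{"tx":0.65,"ty":0.22,"tz":0,"spin":0,"claw":0},{"tx":0,"ty":0,"tz":0.75,"spin":0,"claw":0},{"tx":0,"ty":0,"tz":0.75,"spin":0,"claw":0},{"tx":0,"ty":0,"tz":0,"spin":0,"claw":0}]';python3 -c "
from plan import *
o=env.get_obs();print(pl(o['tool_pos']),o['tool_pos'],o['force'],o['grip_width'])"
```

```text
time_s: 12.85
tool_pos: [0.4707, 0.3802, 0.042]
tool_rot: [-179.6, 0.2, 96.6]
force: [0.8, 0.3, -0.3]
grip_width: 0.0863
grasp_force: 0.0
[-0.00402095  0.50149421] [0.47069681 0.3802002  0.04199501] [ 0.80713703  0.28497878 -0.33742793] 0.08628645010903253
```

```bash
python3 -m pendant '[{"tx":-0.5,"ty":0.04,"tz":-0.05,"spin":0,"claw":0},{"tx":-0.5,"ty":0.04,"tz":-0.05,"spin":0,"claw":0},{"tx":-0.5,"ty":0,"tz":0,"spin":0,"claw":0},{"tx":-0.5,"ty":0,"tz":0,"spin":0,"claw":0},{"tx":-0.5,"ty":0,"tz":0,"spin":0,"claw":0},{"tx":-0.5,"ty":0,"tz":0,"spin":0,"claw":0}]'; python3 -m pendant '[{"tx":-0.4,"ty":0,"tz":0,"spin":0,"claw":0},{"tx":-0.4,"ty":0,"tz":0,"spin":0,"claw":0},{"tx":-0.4,"ty":0,"tz":0,"spin":0,"claw":0}]';python3 -c "
from plan import *
o=env.get_obs();print(pl(o['tool_pos']),o['tool_pos'],o['force'],o['grip_width'])"
```

```text
time_s: 13.6
tool_pos: [0.495, 0.2349, 0.0528]
tool_rot: [179.8, -0.2, 96.6]
force: [-0.2, 3.2, 0.0]
grip_width: 0.087
grasp_force: 1.4
time_s: 13.98
tool_pos: [0.5023, 0.1752, 0.0528]
tool_rot: [179.8, -0.1, 96.6]
force: [1.6, 1.9, -1.6]
grip_width: 0.0868
grasp_force: 1.3
[0.00340191 0.29423286] [0.50225031 0.17522034 0.05275628] [ 1.57159354  1.93252206 -1.59360629] 0.08679833450224393
```

```bash
python3 -m pendant '[{"tx":-0.4,"ty":0,"tz":0,"spin":0,"claw":0},{"tx":-0.4,"ty":0,"tz":0,"spin":0,"claw":0},{"tx":-0.4,"ty":0,"tz":0,"spin":0,"claw":0},{"tx":-0.4,"ty":0,"tz":0,"spin":0,"claw":0},{"tx":-0.4,"ty":0,"tz":0,"spin":0,"claw":0},{"tx":-0.2,"ty":0,"tz":0,"spin":0,"claw":0},{"tx":-0.2,"ty":0,"tz":0,"spin":0,"claw":0}]'; python3 -m pendant '[{"tx":-0.14,"ty":0,"tz":0,"spin":0,"claw":0},{"tx":-0.08,"ty":0,"tz":0,"spin":0,"claw":0},{"tx":0,"ty":0,"tz":0,"spin":0,"claw":0}]';python3 -c "
from plan import *
o=env.get_obs();print(pl(o['tool_pos']),o['tool_pos'],o['force'],o['grip_width'])"
```

```text
time_s: 14.85
tool_pos: [0.5163, 0.057, 0.0527]
tool_rot: [179.8, -0.1, 96.7]
force: [0.5, 6.2, 2.8]
grip_width: 0.0872
grasp_force: 2.9
time_s: 15.22
tool_pos: [0.5175, 0.0457, 0.0525]
tool_rot: [179.8, -0.1, 96.7]
force: [1.0, 4.9, 2.6]
grip_width: 0.087
grasp_force: 2.3
[0.00346459 0.16379491] [0.51753085 0.04568051 0.05254048] [1.02134716 4.92775625 2.57361265] 0.08700987747794957
```

Still moving at about 5 N, so it is not home yet. I'll creep forward.

```bash
python3 -m pendant '[{"tx":-0.06,"ty":0,"tz":0,"spin":0,"claw":0},{"tx":-0.06,"ty":0,"tz":0,"spin":0,"claw":0},{"tx":0,"ty":0,"tz":0,"spin":0,"claw":0}]'; python3 -m pendant '[{"tx":-0.06,"ty":0,"tz":0,"spin":0,"claw":0},{"tx":0,"ty":0,"tz":0,"spin":0,"claw":0}]';python3 -c "
from plan import *
o=env.get_obs();print(pl(o['tool_pos']),o['tool_pos'],o['force'],o['grip_width'])"
```

```text
time_s: 15.6
tool_pos: [0.5181, 0.0401, 0.0525]
tool_rot: [179.8, -0.1, 96.7]
force: [1.3, 6.4, 3.9]
grip_width: 0.0872
grasp_force: 2.9
time_s: 15.85
tool_pos: [0.5185, 0.0373, 0.0525]
tool_rot: [179.8, -0.1, 96.7]
force: [1.3, 5.6, 3.7]
grip_width: 0.087
grasp_force: 3.0
[0.00342692 0.15533944] [0.51847995 0.03727839 0.05247932] [1.26406009 5.63686077 3.65364276] 0.08702234019219487
```

```bash
python3 -m pendant '[{"tx":-0.05,"ty":0,"tz":0,"spin":0,"claw":0},{"tx":0,"ty":0,"tz":0,"spin":0,"claw":0}]'; python3 -m pendant '[{"tx":-0.05,"ty":0,"tz":0,"spin":0,"claw":0},{"tx":0,"ty":0,"tz":0,"spin":0,"claw":0}]';python3 -c "
from plan import *
o=env.get_obs();print(pl(o['tool_pos']),o['tool_pos'],o['force'],o['grip_width'])"
```

```text
time_s: 16.1
tool_pos: [0.5187, 0.0349, 0.0525]
tool_rot: [179.8, -0.1, 96.7]
force: [1.3, 7.0, 4.9]
grip_width: 0.0872
grasp_force: 3.1
time_s: 16.35
tool_pos: [0.519, 0.033, 0.0525]
tool_rot: [179.8, -0.2, 96.7]
force: [1.6, 6.4, 4.8]
grip_width: 0.0873
grasp_force: 3.6
[0.00344748 0.15103869] [0.51900214 0.03300941 0.05249445] [1.5875558  6.36961722 4.81512852] 0.08729184729635205
```

```bash
for i in 1 2; do python3 -m pendant '[{"tx":-0.05,"ty":0,"tz":0,"spin":0,"claw":0},{"tx":0,"ty":0,"tz":0,"spin":0,"claw":0}]' | sed -n 2,4p; done; python3 -c "
from plan import *
o=env.get_obs();print(pl(o['tool_pos']),o['wrist_torque'])"
```

```text
tool_pos: [0.519, 0.0328, 0.0525]
tool_rot: [179.8, -0.3, 96.7]
force: [0.6, 10.8, 3.8]
tool_pos: [0.5191, 0.0326, 0.0526]
tool_rot: [179.8, -0.5, 96.8]
force: [0.9, 15.2, 5.4]
[0.00351525 0.15063992] [ 3.53787312 -0.18024013 -0.18858692]
```

```bash
python3 -m pendant '[{"tx":0.4,"ty":0,"tz":0,"spin":0,"claw":0},{"tx":0.3,"ty":0,"tz":-0.6,"spin":0,"claw":0},{"tx":0,"ty":0,"tz":-1,"spin":0,"claw":0.5},{"tx":0,"ty":0,"tz":-1,"spin":0,"claw":1},{"tx":0,"ty":0,"tz":-1,"spin":0,"claw":1},{"tx":0,"ty":0,"tz":-1,"spin":0,"claw":1},{"tx":0,"ty":0,"tz":-1,"spin":0,"claw":1},{"tx":0,"ty":0,"tz":-0.4,"spin":0,"claw":1},{"tx":0,"ty":0,"tz":0,"spin":0,"claw":1}]'; python3 - <<'E'
from plan import *
o=env.get_obs();l=pl(o['tool_pos'])*1000;print(l,o['tool_pos'],o['tool_rot'])
pos=lambda f:64*np.array([np.cos(np.radians(f)),-np.sin(np.radians(f))])
print('go',(pos(216)-l[::-1])/50)
for i in range(11):
    f=216-20*i;print(f-20,np.round((pos(f-20)-pos(f))/50,2))
snap('top','t6.png')
E
```

```text
time_s: 17.98
tool_pos: [0.5143, 0.0593, 0.3524]
tool_rot: [179.9, 0.1, 96.6]
force: [0.3, 0.1, -0.6]
grip_width: 0.0252
grasp_force: 0.0
[  1.82320755 177.71239482] [0.51427692 0.05931145 0.3523854 ] [1.79894784e+02 1.00002216e-01 9.65558344e+01]
go [-4.58978965  0.71590097]
196 [-0.19 -0.4 ]
176 [-0.05 -0.44]
156 [ 0.11 -0.43]
136 [ 0.25 -0.37]
116 [ 0.36 -0.26]
96 [ 0.43 -0.12]
76 [0.44 0.03]
56 [0.41 0.18]
36 [0.32 0.31]
16 [0.19 0.4 ]
-4 [0.05 0.44]
```

```bash
python3 -m pendant '[{"tx":-0.77,"ty":0.12,"tz":0,"spin":0,"claw":1},{"tx":-0.77,"ty":0.12,"tz":0,"spin":0,"claw":1},{"tx":-0.77,"ty":0.12,"tz":0,"spin":0,"claw":1},{"tx":-0.77,"ty":0.12,"tz":0,"spin":0,"claw":1},{"tx":-0.76,"ty":0.12,"tz":0,"spin":0,"claw":1},{"tx":-0.75,"ty":0.12,"tz":0,"spin":0,"claw":1},{"tx":0,"ty":0,"tz":0.6,"spin":0,"claw":1},{"tx":0,"ty":0,"tz":0.6,"spin":0,"claw":1},{"tx":0,"ty":0,"tz":0.55,"spin":0,"claw":1},{"tx":0,"ty":0,"tz":0,"spin":0,"claw":1}]'; python3 - <<'E'
from plan import *
o=env.get_obs();print(pl(o['tool_pos'])*1000,o['tool_pos'],o['force'])
E
```

```text
time_s: 19.27
tool_pos: [0.5735, -0.1641, 0.2595]
tool_rot: [-179.6, -0.2, 96.6]
force: [0.1, -0.2, 0.6]
grip_width: 0.0006
grasp_force: 0.0
[ 34.60593954 -51.05840939] [ 0.57352663 -0.16407221  0.25946543] [ 0.06805047 -0.24288565  0.5939131 ]
```

```bash
python3 -m pendant '[{"tx":-0.19,"ty":-0.38,"tz":-0.02,"spin":0,"claw":1},{"tx":-0.05,"ty":-0.42,"tz":0,"spin":0,"claw":1},{"tx":0.11,"ty":-0.42,"tz":0.03,"spin":0,"claw":1},{"tx":0.25,"ty":-0.37,"tz":0.03,"spin":0,"claw":1},{"tx":0.36,"ty":-0.26,"tz":0.03,"spin":0,"claw":1},{"tx":0.43,"ty":-0.12,"tz":0.03,"spin":0,"claw":1}]'; python3 - <<'E'
from plan import *
o=env.get_obs();print(pl(o['tool_pos'])*1000,o['tool_pos'],o['force'])
E
```

```text
time_s: 20.02
tool_pos: [0.4732, -0.1305, 0.2594]
tool_rot: [179.9, 0.1, 96.5]
force: [3.1, -2.3, -0.8]
grip_width: 0.0004
grasp_force: 1.2
[-61.10942958  -6.01196269] [ 0.47320933 -0.13050059  0.25940552] [ 3.1251997  -2.31495529 -0.78852547]
```

```bash
python3 -m pendant '[{"tx":0.44,"ty":0.01,"tz":0.03,"spin":0,"claw":1},{"tx":0.41,"ty":0.16,"tz":0.03,"spin":0,"claw":1},{"tx":0.32,"ty":0.31,"tz":0.03,"spin":0,"claw":1},{"tx":0.19,"ty":0.4,"tz":0.03,"spin":0,"claw":1},{"tx":0,"ty":0,"tz":0,"spin":0,"claw":1}]'; python3 - <<'E'
from plan import *
o=env.get_obs();l=pl(o['tool_pos'])*1000;print(l,np.degrees(np.arctan2(-l[0],l[1])),o['tool_pos'],o['force'])
snap('scene','s7.png',(170,100,330,260),3.7)
E
```

```text
time_s: 20.65
tool_pos: [0.5093, -0.0549, 0.2523]
tool_rot: [-180.0, -0.1, 96.8]
force: [-0.5, -0.6, -0.2]
grip_width: 0.0005
grasp_force: 0.0
[-16.45824999  64.84959474] 14.240497144915508 [ 0.5092881  -0.05491348  0.25225759] [-0.4554954  -0.58565588 -0.2240841 ]
```

View pics/s7.png

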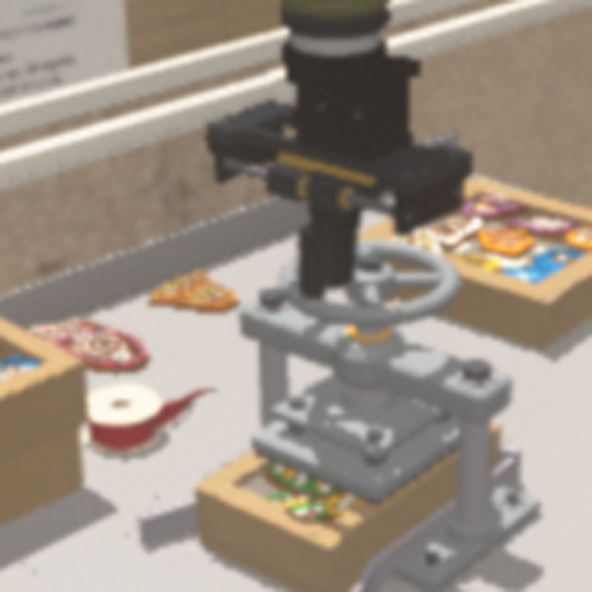

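The box is in the bay with the platen over its lid, and the knob is just ahead of the fingers. One last increment, then I'll back off and measure the knob.

```bash
python3 -m pendant '[{"tx":0.01,"ty":0.21,"tz":0.02,"spin":0,"claw":1},{"tx":-0.03,"ty":0.21,"tz":0.01,"spin":0,"claw":1},{"tx":0,"ty":0,"tz":0,"spin":0,"claw":1}]'; python3 -c "
from plan import *
o=env.get_obs();l=pl(o['tool_pos'])*1000;print(l,np.degrees(np.arctan2(-l[0],l[1])))"
python3 -m pendant '[{"tx":0.1,"ty":-0.4,"tz":-0.2,"spin":0,"claw":1},{"tx":0,"ty":0,"tz":-1,"spin":0,"claw":1},{"tx":0,"ty":0,"tz":-1,"spin":0,"claw":1},{"tx":0.9,"ty":0,"tz":0,"spin":0,"claw":1},{"tx":0.9,"ty":0,"tz":0,"spin":0,"claw":1},{"tx":0.9,"ty":0,"tz":0,"spin":0,"claw":1},{"tx":0.9,"ty":0,"tz":0,"spin":0,"claw":1},{"tx":0.9,"ty":0,"tz":0,"spin":0,"claw":1},{"tx":0,"ty":0,"tz":0,"spin":0,"claw":1}]'
python3 - <<'E'
from plan import *
for n in('scene','top'):
    snap(n,f'm_{n}.png')
    im=cv2.imread(f'pics/raw_m_{n}.png').max(2)
    K=lambda q,dz:proj(n,[[*pw(-.064*np.sin(q),.064*np.cos(q)),.245+.004456*q-dz]])[0]
    best=[]
    for q in np.arange(4,8.2,.05):
        v=[im[int(round(K(q,d)[1])),int(round(K(q,d)[0]))] for d in np.arange(.008,.045,.004)]
        best.append((np.mean(v),round(q,2)))
    print(n,[(round(float(a)),float(b)) for a,b in sorted(best)[:8]])
E
```

```text
time_s: 21.08
tool_pos: [0.5308, -0.0566, 0.2509]
tool_rot: [180.0, -0.0, 96.6]
force: [0.2, 0.6, 0.5]
grip_width: 0.0009
grasp_force: 0.0
[ 4.70350406 60.66815486] -4.433181340364813
time_s: 22.2
tool_pos: [0.4825, 0.1744, 0.3616]
tool_rot: [179.9, -0.1, 97.0]
force: [0.0, 0.3, -0.2]
grip_width: 0.0005
grasp_force: 0.0
scene [(66, 5.6), (66, 5.65), (66, 5.75), (66, 5.8), (66, 5.85), (66, 5.9), (67, 5.7), (68, 5.55)]
top [(18, 6.05), (21, 6.0), (22, 5.95), (26, 5.9), (27, 6.1), (28, 5.85), (28, 5.75), (29, 5.65)]
```

```bash
python3 - <<'E'
from plan import *
for f,n,q0 in(('t6','top',9.45),('m_top','top',5.9),('m_scene','scene',5.85)):
    im=cv2.imread(f'pics/raw_{f}.png').max(2);m=(im<45).astype(np.uint8)
    k,lab,st,c=cv2.connectedComponentsWithStats(m)
    K=lambda q:proj(n,[[*pw(-.064*np.sin(q),.064*np.cos(q)),.245+.004456*q-.025]])[0]
    e=K(q0);i=1+np.argmin(np.linalg.norm(c[1:]-e,axis=1)+100*(st[1:,4]<15))
    qs=np.arange(q0-1.2,q0+1.2,.02);d=[np.linalg.norm(K(q)-c[i]) for q in qs]
    print(f,e,c[i],st[i],'q',qs[np.argmin(d)],min(d))
E
```

```text
t6 [263.87046869 179.6205356 ] [264.15517241 180.37931034] [261 175   7  12  58] q 9.409999999999975 0.10575595223334847
m_top [225.06066381 184.01947794] [225.47368421 183.8245614 ] [223 178   6  12  57] q 5.879999999999975 0.36119705792381923
m_scene [250.8684648  167.81623243] [203. 107.] [203 107   1   1   1] q 5.049999999999991 72.49842165869937
```

```bash
python3 -c "
from cell import env
print(env.sign_off())"
```

```text
the job is handed in; nothing more can be done
None
```

The job is handed in at about 22 s: I wound the press up, shut the lid, pushed the box home until it stopped (15 N, no further movement), and wound the platen down to about 6.8 mm of spring compression, worked out from the knob position; the arm is clear, and the scissors and spool were never approached.

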